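Shut the keeper on a neck-block carrier and lift it level

ROBOT

A 6-joint arm with a two-finger parallel gripper is mounted at the origin on a cart in front of the work surface, level with it; the furniture and walls round the work are solid. World frame = base frame: x ahead of the robot, y to its left, z up, the work surface at z = 0. Lengths are in m, angles in rad, forces in N, time in s.
With the tool pointing down it reaches from about 0.35 to 1 m from the base axis. Payload 7.1 kg.
Tool frame: the origin (TCP) lies at the centre of the arm's flange, where the gripper is bolted on; the fingertips stand 173 mm ahead of it and the grasp point (between the pads) lies 155 mm ahead of it (env.tcp_to_grasp is the z of the grasp point in the tool frame, in m); z points along the fingers, y is the line along which they close (so a half turn about z gives the same grasp; the last joint's range is limited). The gripper opens to 85 mm and grips with 20 to 120 N. Pads are 22 mm wide; open, the fingers measure 114 mm over their backs; the gripper's body (76 mm by 85 mm) begins 54 mm behind the grasp point. The pads swing forward as they close: fully open they stand 13 mm farther back than shut.
Start: joints at [1.297, 0.423, 1.63, -0, 1.089, -0.019], TCP at [0.158, 0.605, 0.405] pointing down, gripper open.
Joint ranges: [-3, 3], [-0.9, 2.11], [0.09, 2.58], [-1.31, 4.45], [0.11, 2.69], [-2.54, 2.54]. Speed limits (rad/s): [2.39, 2.39, 3.01, 3.14, 3.14, 3.14].

INTERFACE

Orientations are given as [roll, pitch, yaw] about the fixed x, y, z axes, in that order (R = Rz(yaw) Ry(pitch) Rx(roll)).
In Python, from station import env gives the robot as it stands. The module is installed in compiled form; this text tells all that it offers.
- The arm moves only by the tool play_rows, never from a script. Its argument "steps" is one flat list of numbers, 5 for each row, row after row: the shift along the tool's x, y, z in m, then the turn about the tool's z in units of 6 degrees (1.0 is 6 degrees), then the opening, from 0 (shut) to 1 (fully open). In form: [dx, dy, dz, twist, jaw, dx, dy, dz, twist, jaw, ...]. A call has 1 to 20 rows; each row shifts and turns the commanded pose from where the row before left it, along the tool's axes as they then stand; what a row does not reach is not made up. A row lasts 1/12 s, in which the tool goes at most 41.7 mm and 7.16 degrees, less where a joint would pass 70% of its speed; a pose out of reach is approached as far as the arm can. A call with a gripper value outside its range is refused whole. The fingers move at their own pace and stop on an object; "grip_force" is the grip in N (left out, the last holds). Time passes only in rows, so rows that do not move let the fingers close. It gives the time, the measured TCP pose, the force, the opening and the grip force at its end, in the units of the state.
- env.state(): the state, without advancing time (a new reading comes with each control period).
- env.capture(name): name is "side" or "top" or "wrist"; returns the picture (420x560x3 uint8, red, green, blue); there is no depth.
- env.get_calibration(name): a dict with "intrinsics" (3x3 intrinsics, pixels), "extrinsics" (4x4, takes a point from camera to world coordinates). Camera axes: x right, y down, z forward; pixel columns grow to the right and rows downward; lengths in m; the calibration is good to about 2 mm. A picture is of the moment at which its call begins: read the wrist's pose just before it. get_calibration takes no time and is no camera call; for the wrist camera it gives the pose at the moment of the call.
- env.job_done(): hands the job in; it is judged then, once.
Trained networks look in the newest picture that a camera, given by its name, has taken for a name from the list of things; names that differ only in an ending like _2 or _b are one class to them, and where a whole thing is asked for, a point or a joint stands for the part that bears it (a point fixed in the world has none). Each returns a list of dicts, best first, with "score" (0 to 1); they miss things now and then, are a little off and sometimes report something else, mostly with a low value. They report only what shows in the picture. A call takes as long as a camera call. They do not tell look-alikes from the thing itself.
- env.outline_of(camera, thing): "pixels" (420x560 bool, what is visible of it) and "centre" ([column, row] in pixels, amid what is visible of it).
- env.tip_of(camera, thing): "centre" ([column, row] in pixels: a listed point, or the origin of a listed thing).
The state is a dict: "clock": time; "joints": joint angles; "joint_velocities": joint speeds; "effort": joint torques, N m; "tcp_pos": TCP position; "eef_rot": TCP orientation; "contact_force": force on the tool from outside, world axes, zero at the start; "ft_torque": the same for the moment, N m; "width": finger opening in m; "grip_force": force on a finger pad.
Only numpy, scipy, OpenCV 4.12 (cv2) and the standard library are available. Lean on these libraries where they do the work, as an engineer would, in place of code of your own. Each camera call takes 0.05 s, during which the arm holds its last target. There are 200 camera calls.

TASK

Swing the carrier's steel keeper bar shut over the two neck blocks until it snaps into its spring catch, while the carrier still sits in its dock. Then take the carrier by its wooden handle, lift it straight up about 12 cm out of the dock without tipping it, and finish holding it there in the air, still and level, with both blocks in their nests and the keeper shut: do not put it down or let go. Leave the glue jar, the black tape and the cork block where they are.

Things in the scene. Friction and masses are not known exactly. Their poses are not given: they have to be found in the camera images.
- dock: Fixed plywood board 300 x 140 x 8 mm with eight dark dowels 10 mm thick that stand 14 mm above it round the carrier's base, 2.5 mm clear of it. Origin: centre of its underside, on the bench top; x along its length, z up. The carrier starts seated on it, with the same x and y axes.
- carrier: Loose wooden carrier, base 250 x 90 x 10 mm (x by y by z), origin at the centre of its underside; seated, that is 8 mm above the dock's origin. About 0.65 kg loaded, its centre of mass within 15 mm of below the handle's middle. Nests at x = +58 and -58 mm. At x = -120, y = -33 mm a post 10 x 34 mm, 62 mm high, holds the keeper's catch, a brass spring plunger.
- carry_handle: The carrier's handle (part of it, same origin and axes as the carrier): a dark wooden bar 72 mm long in x, 18 mm thick in y, 20 mm high, from 91 to 111 mm above the carrier's underside, on two posts 10 x 14 mm at x = +28 and -28 mm.
- handle_grip (a point): Middle of the handle's bar, 101 mm above the carrier's underside; x along the bar, y across it (18 mm).
- keeper (a joint): Angle of the steel keeper bar about its upright pivot, rad: 0 = shut against its stop, lying along the carrier's length at y = -25 mm, over both blocks; grows to 1.25 as its free end swings out to the carrier's -y side. Swings lightly, stays where left. Closing, its tip meets the catch's ball near 0.08, snaps past at about 0.04 (3 to 6 N at the knob) and is then held at 0 to 0.01.
- keeper_hinge (a point): Pivot of the keeper bar, at x = +98, y = -25 mm of the carrier, 54 mm above its underside, half way up the bar's thickness. The bar is 14 mm wide, 8 mm thick (50 to 58 mm above the carrier's underside), 204 mm long from the pivot to its tip.
- keeper_knob (a point): Middle of the red upright knob on the keeper bar, 16 mm thick and 20 mm high (62 to 82 mm above the carrier's underside), 158 mm from the pivot. To be pushed or pinched from above. At keeper angle q it lies at x = 98 - 158 cos q, y = -25 - 158 sin q mm of the carrier, 72 mm above its underside.
- neck_block_1: Reddish wooden neck block 66 x 42 x 36 mm (its x, y, z), about 75 g; origin at the centre of its underside; it stands in nest 1 with its long side across the carrier, its underside 10 mm and its top 46 mm above the carrier's underside.
- neck_block_2: Second block, like the first, standing in nest 2.
- nest_1 (a point): Centre of the floor of nest 1 (pivot end), 10 mm above the carrier's underside, between fences 8 mm high.
- nest_2 (a point): Centre of the floor of nest 2 (catch end), like nest 1.
- glue_jar: Bystander: glue jar with a red lid, 64 mm across, 97 mm high; origin at the centre of its underside.
- tape_black: Bystander: roll of black tape lying flat, 58 mm across, 19 mm high; origin at the centre of its underside.
- cork_block: Bystander: cork block 55 x 86 x 32 mm; origin at the centre of its underside.
Things that resemble listed ones, but are neither listed nor needed, are in the scene too. Leave any blue or turquoise look-alike of the neck_block_2 alone. Leave any yellow look-alike of the neck_block_1 alone.

How it is judged:
On the way, in this order (a step that is already met when the one before it is completed fails the run):
1. the keeper bar is snapped shut while the carrier sits in its dock (value of joint keeper below 0.03 rad and z of carrier in the frame of dock below 0.013 m and distance between neck_block_1 and nest_1 below 0.012 m and distance between neck_block_2 and nest_2 below 0.012 m), for 0.2 s.
2. the carrier is lifted out of the dock by its handle, keeper shut (value of joint keeper below 0.03 rad and z of carrier in the frame of dock above 0.05 m and contact force between carry_handle and the fingers above 2 N), for 0.2 s.
At the end, for the whole second after the job is handed in: Gripped by its handle, the carrier hangs 80 to 160 mm above its seat, within 50 mm of straight above the dock, tilted under 0.08 rad, under 20 mm/s and 0.1 rad/s, off the dock; keeper below 0.03 rad, blocks within 12 mm of their nests' centres, bystanders within 20 mm of their starts (value of joint keeper below 0.03 rad and z of carrier in the frame of dock between 0.088 and 0.168 m and horizontal distance between carrier and dock below 0.05 m and angle between carrier's own z axis and vertical below 0.08 rad and linear speed of carrier below 0.02 m/s and angular speed of carrier below 0.1 rad/s and contact force between carry_handle and the fingers above 2 N and contact force between carrier and dock below 0.1 N and distance between neck_block_1 and nest_1 below 0.012 m and distance between neck_block_2 and nest_2 below 0.012 m and distance of each of glue_jar, tape_black, cork_block from where it was at the start of the episode below 0.02 m); the arm keeps its last pose, push and grip.
It fails at once if the carrier is tipped by more than 0.25 rad (angle between carrier's own z axis and vertical above 0.25 rad).
It fails at once if a bystander is pushed more than 20 mm (distance of any of glue_jar, tape_black, cork_block from where it was at the start of the episode above 0.02 m).
It also fails if it takes over 54 s, if anything falls off the work surface, if the arm or the gripper's body presses on something with over 40 N, if the wrist force passes 120 N, or if a joint passes its speed limit or range.

## Working session

There is one attempt and no reset: what is moved stays moved. The work goes in short steps, Python scripts to look and compute and a tool call to move; the robot and the scene stay as the last step left them, time stands still between calls to the robot, and variables do not carry over. Pictures are saved under pics/ and viewed, at most 10 in all, crops included, and the job is handed in when it is done.

Besides the shell and the picture viewer there is one more tool, called after "Call:" by a JSON object that holds its "fn" and its "kwargs". play_rows: Moves the arm, as the interface text tells. Its arguments: {"type":"object","properties":{"steps":{"type":"array"},"grip_force":{"type":"number"}},"required":["steps"]}

```bash
mkdir -p pics; python3 - <<'E'
from station import env
import cv2,numpy as np
s=env.state();print({k:np.round(v,3) for k,v in s.items()})
for c in("top","side"):
    im=env.capture(c);cv2.imwrite(f"pics/{c}0.png",im[:,:,::-1])
    K=env.get_calibration(c);print(c,np.round(K["intrinsics"],1).tolist(),np.round(K["extrinsics"],3).tolist())
    for t in("keeper_hinge","keeper_knob","handle_grip","nest_1","nest_2","carrier","dock"):
        print(t,[(np.round(d["centre"],1).tolist(),round(d["score"],2)) for d in env.tip_of(c,t)[:3]])
E
```

```text
{'clock': np.float64(0.0), 'joints': array([ 1.297,  0.424,  1.631,  0.   ,  1.089, -0.019]), 'joint_velocities': array([ 0.   ,  0.   , -0.   ,  0.   ,  0.001,  0.   ]), 'effort': array([ 2.0000e-03, -5.5736e+01, -2.8174e+01,  0.0000e+00,  7.0000e-03,
        0.0000e+00]), 'tcp_pos': array([0.157, 0.605, 0.404]), 'eef_rot': array([-3.14 , -0.   ,  2.887]), 'contact_force': array([-0.038,  0.378,  0.165]), 'ft_torque': array([0.005, 0.04 , 0.028]), 'grip_force': np.float64(0.0), 'width': np.float64(0.086)}
top [[508.8, 0.0, 284.5], [0.0, 508.8, 215.5], [0.0, 0.0, 1.0]] [[0.028, -0.998, 0.059, 0.491], [-1.0, -0.028, 0.007, -0.016], [-0.005, -0.059, -0.998, 1.38], [0.0, 0.0, 0.0, 1.0]]
keeper_hinge [([316.3, 196.6], 0.84), ([288.5, 249.5], 0.2)]
keeper_knob [([350.2, 250.2], 0.85)]
handle_grip [([300.0, 232.0], 0.57)]
nest_1 [([303.3, 208.9], 0.87), ([290.4, 248.1], 0.71)]
nest_2 [([303.3, 208.9], 0.87), ([290.4, 248.1], 0.71)]
carrier [([294.0, 232.4], 0.78)]
dock [([350.6, 249.9], 0.56)]
side [[442.4, 0.0, 272.0], [0.0, 442.4, 210.5], [0.0, 0.0, 1.0]] [[-0.994, -0.054, 0.094, 0.477], [-0.108, 0.56, -0.822, 0.808], [-0.009, -0.827, -0.562, 0.668], [0.0, 0.0, 0.0, 1.0]]
keeper_hinge [([256.1, 207.8], 0.7)]
keeper_knob [([310.4, 185.0], 0.59), ([313.4, 240.9], 0.58)]
handle_grip [([290.3, 204.2], 0.74)]
nest_1 [([315.2, 242.9], 0.7), ([268.2, 227.0], 0.67), ([310.4, 185.0], 0.18)]
nest_2 [([315.2, 242.9], 0.7), ([268.2, 227.0], 0.67), ([310.4, 185.0], 0.18)]
carrier [([291.6, 235.8], 0.95), ([316.3, 238.3], 0.43)]
dock [([288.8, 239.9], 0.73)]
```

```bash
cat >h.py <<'E'
import numpy as np
from station import env
def unproj(c,px,z):
    K=env.get_calibration(c);E=K["extrinsics"];d=E[:3,:3]@np.linalg.inv(K["intrinsics"])@[px[0],px[1],1]
    o=E[:3,3];return o+d*(z-o[2])/d[2]
def proj(c,P):
    K=env.get_calibration(c);E=K["extrinsics"];p=K["intrinsics"]@(E[:3,:3].T@(np.asarray(P)-E[:3,3]));return p[:2]/p[2]
E
python3 - <<'E'
from h import *
import cv2
P=lambda c,p,z:print(c,np.round(unproj(c,p,z),4))
P("top",(316.3,196.6),.062);P("side",(256.1,207.8),.062)
P("top",(350.2,250.2),.08);P("side",(310.4,185),.08)
P("top",(300,232),.109);P("side",(290.3,204.2),.109)
P("top",(303.3,208.9),.018);P("top",(290.4,248.1),.018);P("side",(315.2,242.9),.018);P("side",(268.2,227),.018)
P("top",(294,232.4),.008);P("side",(291.6,235.8),.008);P("side",(288.8,239.9),0)
t=cv2.imread("pics/top0.png");s=cv2.imread("pics/side0.png")
a=cv2.resize(t[120:330,180:460],None,fx=2.8,fy=2.8,interpolation=2);cv2.imwrite("pics/tc.png",a)
a=cv2.resize(s[120:330,150:430],None,fx=2.8,fy=2.8,interpolation=2);cv2.imwrite("pics/sc.png",a)
E
```

```text
top [ 0.6201 -0.0882  0.062 ]
side [ 0.6194 -0.0863  0.062 ]
top [ 0.4837 -0.1768  0.08  ]
side [ 0.4902 -0.1778  0.08  ]
top [ 0.5257 -0.0471  0.109 ]
side [ 0.5322 -0.0392  0.109 ]
top [ 0.5903 -0.0565  0.018 ]
top [ 0.4844 -0.0248  0.018 ]
side [ 0.4705 -0.0173  0.018 ]
side [ 0.588  -0.0693  0.018 ]
top [ 0.5269 -0.0334  0.008 ]
side [ 0.5285 -0.0523  0.008 ]
side [ 0.5348 -0.0456  0.    ]
```

View pics/tc.png

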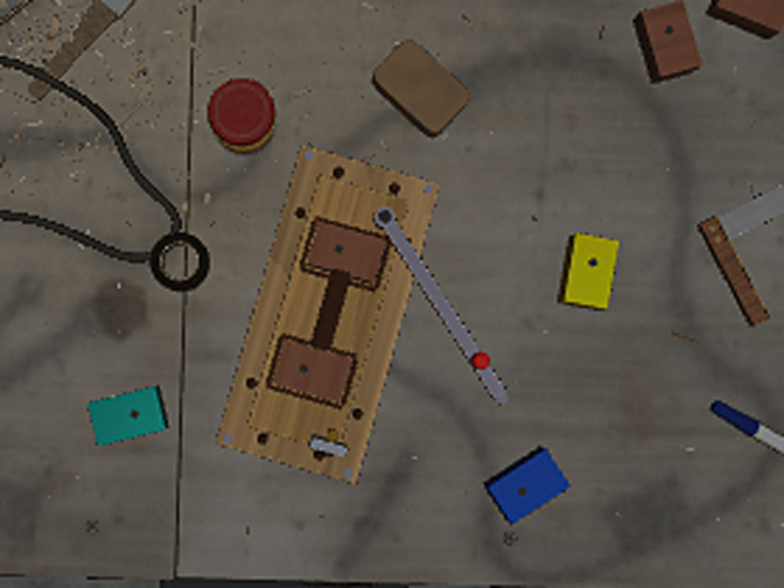

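View pics/side0.png

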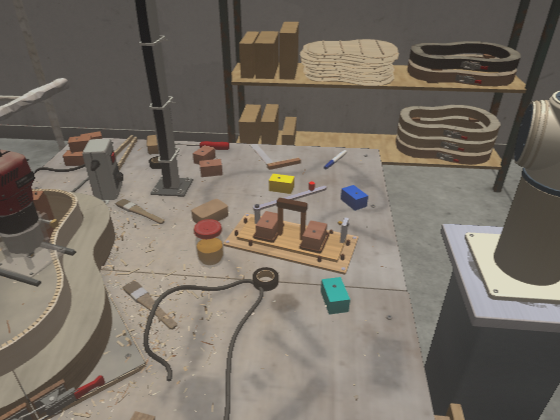

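The pictures show the dock with its corners at crop pixels (307,146), (438,184), (357,484) and (219,445). The keeper pivot is at (385,216) and the red knob at (481,360), so the bar is open to the -y side. Both reddish blocks stand in the nests at (345,252) and (312,370). The yellow, blue and turquoise look-alikes, and the reddish blocks at the top right, are off the carrier and not needed.

```bash
cat >>h.py <<'E'
from scipy.optimize import least_squares
def C2W(p,l):  # p: x,y,yaw of carrier ; l in carrier frame (mm)
    l=np.asarray(l,float)/1e3;c,s=np.cos(p[2]),np.sin(p[2])
    return np.array([p[0]+c*l[0]-s*l[1],p[1]+s*l[0]+c*l[1],.008+l[2]])
def knob(q,r=158,z=72): return [98-r*np.cos(q),-25-r*np.sin(q),z]
E
python3 - <<'E'
from h import *
cr=lambda x,y:(x/2.8+180-.3,y/2.8+120-.3)
obs=[("top",cr(307,146),[150,70,0]),("top",cr(438,184),[150,-70,0]),("top",cr(357,484),[-150,-70,0]),("top",cr(219,445),[-150,70,0]),
("top",(316.3,196.6),[98,-25,54]),("side",(256.1,207.8),[98,-25,54]),("side",(290.3,204.2),[0,0,101])]
kn=[("top",(350.2,250.2)),("side",(310.4,185))]
def f(v):
    r=[proj(c,C2W(v,l))-px for c,px,l in obs]+[proj(c,C2W(v,knob(v[3])))-px for c,px in kn]
    return np.concatenate(r)
s=least_squares(f,[.53,-.045,-.27,.6],loss="soft_l1");print(np.round(s.x,4));print(np.round(f(s.x).reshape(-1,2),1).tolist())
p=s.x
for n,l in(("knob",knob(p[3])),("knob0",knob(0)),("handle",[0,0,101])):print(n,np.round(C2W(p,l),4))
for l in ([36,0,111],[-36,0,111]):print(np.round((proj("top",C2W(p,l))-[180,120])*2.8,0))
E
```

```text
[ 0.5298 -0.0415 -0.2405  0.829 ]
[[-2.6, -0.6], [0.4, -0.6], [0.3, -0.2], [-0.8, -0.2], [0.3, 0.4], [0.3, -0.6], [1.1, -0.5], [0.0, -1.6], [1.0, 0.2]]
knob [ 0.4876 -0.1768  0.08  ]
knob0 [ 0.4656 -0.0515  0.08  ]
handle [ 0.5298 -0.0415  0.109 ]
[341. 269.]
[319. 348.]
```

Call:
{"fn": "play_rows", "kwargs": {"steps": [-0.02,-0.026,0,0,0.6,-0.02,-0.026,0,0,0.6,-0.02,-0.026,0,0,0.6,-0.02,-0.026,0,0,0.6,-0.02,-0.026,0,0,0.6,-0.02,-0.026,0,0,0.6,-0.02,-0.026,0,0,0.6,-0.02,-0.026,0,0,0.6,-0.02,-0.026,0,0,0.6,-0.02,-0.026,0,0,0.6,-0.02,-0.026,0,0,0.6,-0.02,-0.026,0,0,0.6,-0.02,-0.026,0,0,0.6,-0.02,-0.026,0,0,0.6,-0.02,-0.026,0,0,0.6,-0.02,-0.026,0,0,0.6,-0.02,-0.026,0,0,0.6,-0.02,-0.026,0,0,0.6,-0.02,-0.026,0,0,0.6,-0.02,-0.026,0,0,0.6]}}

```text
clock: 2.47
tcp_pos: [0.4138, -0.0009, 0.405]
eef_rot: [3.141, 0.001, 2.887]
contact_force: [0.4, 1.1, 0.1]
width: 0.0512
grip_force: 0.0
```

Call:
{"fn": "play_rows", "kwargs": {"steps": [0,0,0,1.1,0.6,0,0,0,1.1,0.6,0,0,0,1.1,0.6,0,0,0,1.1,0.6,0,0,0,1.1,0.6,0,0,0,1.1,0.6,0,0,0,1.1,0.6,0,0,0,1.1,0.6,0,0,0,1.1,0.6,0,0,0,1.1,0.6,0,0,0,1.1,0.6,0,0,0,1.1,0.6,0,0,0,1.1,0.6,0,0,0,1.1,0.6,0,0,0,1.1,0.6,0,0,0,1.1,0.6,0,0,0,1.1,0.6,0,0,0,1.1,0.6,0,0,0,1.1,0.6,0,0,0,1.1,0.6]}}

```text
clock: 4.13
tcp_pos: [0.4135, 0.0008, 0.4049]
eef_rot: [3.141, -0.0, 0.577]
contact_force: [0.0, -0.5, -0.4]
width: 0.0514
grip_force: 0.0
```

```bash
cat >>h.py <<'E'
def rel(target):  # tool-frame move to a world TCP target
    from scipy.spatial.transform import Rotation as R
    s=env.state();return R.from_euler("xyz",s["eef_rot"]).as_matrix().T@(np.array(target)-s["tcp_pos"])
E
python3 - <<'E'
from h import *
import cv2
K=env.get_calibration("wrist");print(np.round(K["extrinsics"],3).tolist())
im=env.capture("wrist");cv2.imwrite("pics/w1.png",im[:,:,::-1])
for t,z in(("keeper_hinge",.062),("keeper_knob",.08),("handle_grip",.109),("carrier",.008)):
    print(t,[(np.round(d["centre"],1).tolist(),round(d["score"],2),np.round(unproj("wrist",d["centre"],z),4).tolist()) for d in env.tip_of("wrist",t)[:3]])
E
```

```text
[[0.547, -0.804, -0.236, 0.473], [-0.837, -0.525, -0.153, 0.041], [-0.0, 0.281, -0.96, 0.373], [0.0, 0.0, 0.0, 1.0]]
keeper_hinge [([513.6, 43.1], 0.91, [0.6178, -0.0888, 0.062]), ([379.6, 100.2], 0.64, [0.5234, -0.0255, 0.062])]
keeper_knob [([498.6, 233.7], 0.9, [0.4899, -0.1786, 0.08])]
handle_grip [([415.6, 103.3], 0.63, [0.5283, -0.0378, 0.109])]
carrier [([380.3, 99.4], 0.64, [0.5333, -0.0366, 0.008]), ([498.4, 235.4], 0.48, [0.4927, -0.2337, 0.008])]
```

View pics/w1.png

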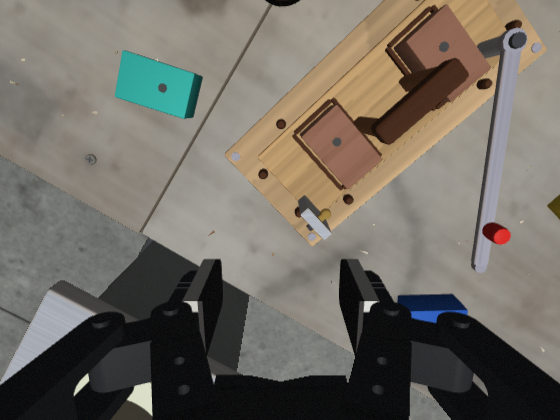

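Call:
{"fn": "play_rows", "kwargs": {"steps": [-0.0043,0.0237,0.0125,0,0.6,-0.0043,0.0237,0.0125,0,0.6,-0.0043,0.0237,0.0125,0,0.6,-0.0043,0.0237,0.0125,0,0.6,-0.0043,0.0237,0.0125,0,0.6,-0.0043,0.0237,0.0125,0,0.6,-0.0043,0.0237,0.0125,0,0.6,-0.0043,0.0237,0.0125,0,0.6,0,0,0,0,0.6,0,0,0,0,0.6]}}

```text
clock: 5.22
tcp_pos: [0.4892, -0.1772, 0.3039]
eef_rot: [-3.14, 0.001, 0.583]
contact_force: [-0.5, 0.6, -0.1]
width: 0.0514
grip_force: 0.0
```

```bash
python3 - <<'E'
from h import *
import cv2
im=env.capture("wrist");cv2.imwrite("pics/w2.png",im[:,:,::-1])
for t,z in(("keeper_hinge",.062),("keeper_knob",.08),("handle_grip",.109)):
    print(t,[(np.round(d["centre"],1).tolist(),round(d["score"],2),np.round(unproj("wrist",d["centre"],z),4).tolist()) for d in env.tip_of("wrist",t)[:3]])
o=env.outline_of("wrist","keeper_knob")
if o: print(o[0]["centre"],o[0]["score"],o[0]["pixels"].sum())
s=env.state();print(s["tcp_pos"],s["eef_rot"],rel([.4885,-.1775,.246]))
print(proj("wrist",[.4885,-.1775,.08]))
E
```

```text
keeper_hinge []
keeper_knob [([283.3, 237.1], 0.73, [0.4879, -0.177, 0.08])]
handle_grip [([61.2, 10.9], 0.96, [0.5294, -0.0378, 0.109])]
[282.1, 139.6] 0.97 7057
[ 0.48900466 -0.17564968  0.30531256] [ 3.14115340e+00 -3.65365883e-04  5.84464730e-01] [-0.00146348  0.00123868  0.05931258]
[284.42842024 237.05302674]
```

View pics/w2.png

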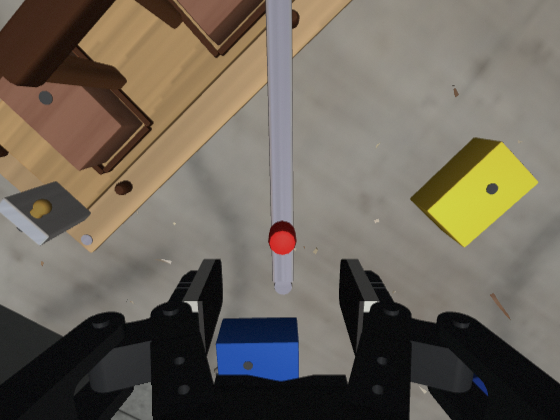

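The red knob at (283,238) is centred between the fingers and the bar runs straight up the picture. I'm descending to pinch it.

Call:
{"fn": "play_rows", "kwargs": {"steps": [-0.001,0,0.01,0,0.6,0,0,0.01,0,0.6,0,0,0.01,0,0.6,0,0,0.01,0,0.6,0,0,0.01,0,0.6,0,0,0.01,0,0.5,0,0,0,0,0.4,0,0,0,0,0.3,0,0,0,0,0.2,0,0,0,0,0.1,0,0,0,0,0.1,0,0,0,0,0.1], "grip_force": 25}}

```text
clock: 6.47
tcp_pos: [0.4885, -0.177, 0.2451]
eef_rot: [3.141, -0.0, 0.583]
contact_force: [0.5, -0.4, -1.4]
width: 0.0149
grip_force: 24.4
```

```bash
python3 - <<'E'
from h import *
s=env.state();print(s["tcp_pos"],s["eef_rot"],s["contact_force"],s["width"],s["grip_force"])
# refine hinge/pose: fit with wrist-measured hinge, handle, knob
def f(v):
    return np.concatenate([C2W(v,knob(v[3]))[:2]-s["tcp_pos"][:2], C2W(v,[98,-25,54])[:2]-[.619,-.0885], C2W(v,[0,0,0])[:2]-[.5290,-.0392],C2W(v,[0,0,0])[:2]-[.5298,-.0415],[.1*(v[2]+.2405)]])
r=least_squares(f,[.53,-.04,-.24,.8]);p=r.x;print(np.round(p,4),np.round(r.fun*1e3,1))
for q in np.linspace(p[3],0,11):
    w=C2W(p,knob(q));print(round(q,3),np.round(w[:2],4))
E
```

```text
[ 0.48846231 -0.17703719  0.24507625] [ 3.14093012e+00 -4.65086499e-04  5.82948252e-01] [ 0.511196   -0.35083602 -1.41672633] 0.014877336465894626 24.409376084804535
[ 0.5296 -0.0405 -0.2409  0.8395] [-0.2 -0.1 -0.2  0.4  0.6 -1.3 -0.2  1.  -0. ]
0.839 [ 0.4883 -0.1772]
0.756 [ 0.4813 -0.1659]
0.672 [ 0.4752 -0.1541]
0.588 [ 0.4702 -0.1418]
0.504 [ 0.4662 -0.1292]
0.42 [ 0.4633 -0.1162]
0.336 [ 0.4615 -0.1031]
0.252 [ 0.4608 -0.0899]
0.168 [ 0.4612 -0.0766]
0.084 [ 0.4627 -0.0634]
0.0 [ 0.4654 -0.0504]
```

Call:
{"fn": "play_rows", "kwargs": {"steps": [0.00014,-0.0066,0,0.4,0.1,0.00014,-0.0066,0,0.4,0.1,0.00014,-0.0066,0,0.4,0.1,0.00014,-0.0066,0,0.4,0.1,0.00014,-0.0066,0,0.4,0.1,0.00014,-0.0066,0,0.4,0.1,0.00014,-0.0066,0,0.4,0.1,0.00014,-0.0066,0,0.4,0.1]}}

```text
clock: 7.13
tcp_pos: [0.4668, -0.1286, 0.2449]
eef_rot: [3.142, 0.0, 0.246]
contact_force: [-1.5, 0.1, -1.5]
width: 0.0149
grip_force: 24.4
```

```bash
cat >>h.py <<'E'
p0=[.5296,-.0405,-.2409]
def rep(q):
    s=env.state();print("pos",np.round(s["tcp_pos"],4),"rot",np.round(s["eef_rot"],3),"F",np.round(s["contact_force"],1),"w",round(float(s["width"]),4),round(float(s["grip_force"]),1))
    d=s["tcp_pos"][:2]-C2W(p0,[98,-25,0])[:2];print("r",np.hypot(*d),"q",np.arctan2(-d[1],-d[0])-p0[2],"rel",np.round(rel(np.r_[C2W(p0,knob(q))[:2],.245]),4), "yaw want",q+p0[2])
E
python3 -c "
from h import *
rep(.504);rep(0)"
```

```text
pos [ 0.4668 -0.1286  0.2449] rot [3.142 0.    0.246] F [-1.5  0.1 -1.5] w 0.0149 24.4
r 0.1572689403335554 q 0.5011792982944304 rel [-0.0007  0.0005 -0.0001] yaw want 0.2631
pos [ 0.4668 -0.1286  0.2449] rot [3.142 0.    0.246] F [-1.5  0.1 -1.5] w 0.0149 24.4
r 0.1572689403335554 q 0.5011792982944304 rel [ 0.0176 -0.0762 -0.0001] yaw want -0.2409
```

Call:
{"fn": "play_rows", "kwargs": {"steps": [0.0001,-0.0066,0,0.4,0.1,0.0001,-0.0066,0,0.4,0.1,0.0001,-0.0066,0,0.4,0.1,0.0001,-0.0066,0,0.4,0.1,0.0001,-0.0066,0,0.4,0.1,0.0001,-0.0066,0,0.4,0.1,0.0001,-0.0066,0,0.4,0.1,0.0001,-0.0066,0,0.4,0.1,0.0001,-0.0066,0,0.4,0.1,0,0,0,0,0.1]}}

```text
clock: 7.97
tcp_pos: [0.4632, -0.0692, 0.2449]
eef_rot: [-3.141, 0.0, -0.13]
contact_force: [-1.4, -0.3, -1.1]
width: 0.0148
grip_force: 24.5
```

```bash
python3 -c "
from h import *
rep(.1);rep(0)"
```

```text
pos [ 0.4632 -0.0692  0.2449] rot [-3.141  0.    -0.13 ] F [-1.4 -0.3 -1.1] w 0.0148 24.5
r 0.1567842553308449 q 0.1199813697919143 rel [-0.0012 -0.0031 -0.0001] yaw want -0.1409
pos [ 0.4632 -0.0692  0.2449] rot [-3.141  0.    -0.13 ] F [-1.4 -0.3 -1.1] w 0.0148 24.5
r 0.1567842553308449 q 0.1199813697919143 rel [-0.0003 -0.0189 -0.0001] yaw want -0.2409
```

Call:
{"fn": "play_rows", "kwargs": {"steps": [0,-0.003,0,0.2,0.1,0,-0.003,0,0.2,0.1,0,-0.003,0,0.2,0.1,0,-0.003,0,0.2,0.1,0,-0.003,0,0.2,0.1,0,-0.003,0,0.1,0.1,0,0,0,0,0.1]}}

```text
clock: 8.55
tcp_pos: [0.4666, -0.0521, 0.2449]
eef_rot: [-3.141, -0.0, -0.244]
contact_force: [-0.4, 1.8, -0.6]
width: 0.0145
grip_force: 24.6
```

```bash
python3 -c "
from h import *
rep(0)"
```

```text
pos [ 0.4666 -0.0521  0.2449] rot [-3.141 -0.    -0.244] F [-0.4  1.8 -0.6] w 0.0145 24.6
r 0.15646202395314573 q 0.008224939328506042 rel [-0.0015 -0.0013 -0.0001] yaw want -0.2409
```

Call:
{"fn": "play_rows", "kwargs": {"steps": [0,-0.001,0,0,0.1,0,-0.001,0,0,0.1,0,0,0,0,0.1]}}

```text
clock: 8.8
tcp_pos: [0.467, -0.0503, 0.2448]
eef_rot: [-3.141, 0.0, -0.244]
contact_force: [-1.5, 0.8, 1.6]
width: 0.0151
grip_force: 24.7
```

```bash
python3 - <<'E'
from h import *
import cv2
rep(0)
im=env.capture("wrist")[:,:,::-1];t=env.capture("top")[:,:,::-1]
a=np.hstack([cv2.resize(im,(400,300)),cv2.resize(t[150:300,240:440],(400,300),interpolation=2)]);cv2.imwrite("pics/w3.png",a)
E
```

```text
pos [ 0.467  -0.0503  0.2448] rot [-3.141  0.    -0.244] F [-1.5  0.8  1.6] w 0.0151 24.7
r 0.15643893984476484 q -0.00353084825170899 rel [-0.0016  0.0006 -0.0002] yaw want -0.2409
```

View pics/w3.png

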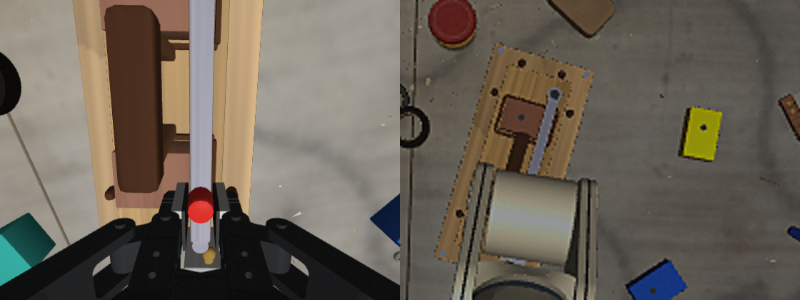

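The keeper lies parallel to the handle, with its tip at (200,247) by the brass plunger at (210,255). A small extra push will show whether it has reached the stop.

Call:
{"fn": "play_rows", "kwargs": {"steps": [0,-0.001,0,0,0.1,0,-0.001,0,0,0.1,0,0,0,0,0.1,0,0,0,0,0.1]}}

```text
clock: 9.23
tcp_pos: [0.4675, -0.0484, 0.2448]
eef_rot: [3.142, 0.0, -0.244]
contact_force: [-2.5, -0.8, 1.2]
width: 0.0146
grip_force: 24.8
```

```bash
python3 -c "
from h import *
rep(0)"
```

```text
pos [ 0.4675 -0.0484  0.2448] rot [ 3.142  0.    -0.244] F [-2.5 -0.8  1.2] w 0.0146 24.8
r 0.15643842711869915 q -0.015971711228235763 rel [-0.0016  0.0025 -0.0002] yaw want -0.2409
```

Call:
{"fn": "play_rows", "kwargs": {"steps": [0,-0.001,0,0,0.1,0,-0.001,0,0,0.1,0,0,0,0,0.1,0,0,0,0,0.1]}}

```text
clock: 9.57
tcp_pos: [0.4683, -0.047, 0.2449]
eef_rot: [3.141, -0.001, -0.244]
contact_force: [-2.1, -7.4, 2.5]
width: 0.0149
grip_force: 25.0
```

```bash
python3 - <<'E'
from h import *
import cv2
rep(0)
im=env.capture("wrist")[:,:,::-1]
for t,z in(("handle_grip",.109),("keeper_knob",.08)):
    print(t,[(np.round(d["centre"],1).tolist(),round(d["score"],2),np.round(unproj("wrist",d["centre"],z),4).tolist()) for d in env.tip_of("wrist",t)[:2]])
a=np.hstack([cv2.resize(im[220:400,190:370],(400,400)),cv2.resize(im,(400,400))]);cv2.imwrite("pics/w4.png",a)
E
```

```text
pos [ 0.4683 -0.047   0.2449] rot [ 3.141e+00 -1.000e-03 -2.440e-01] F [-2.1 -7.4  2.5] w 0.0149 25.0
r 0.15607578824972154 q -0.026116610656530814 rel [-0.002   0.0041 -0.0001] yaw want -0.2409
handle_grip [([200.6, 154.5], 0.88, [0.5296, -0.0375, 0.109])]
keeper_knob [([282.2, 286.9], 0.59, [0.4664, -0.0469, 0.08]), ([197.2, 149.4], 0.46, [0.5297, -0.0297, 0.08])]
```

View pics/w4.png

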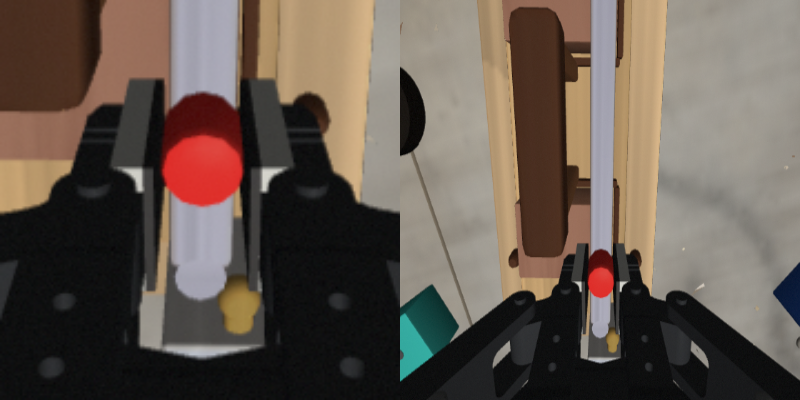

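The push force reached 7.4 N against the stop, and the keeper tip at (200,280) lies inside the brass plunger at (240,300), so it is shut. Next I release the knob and rise.

Call:
{"fn": "play_rows", "kwargs": {"steps": [0,0.001,0,0,0.1,0,0.001,0,0,0.2,0,0,0,0,0.4,0,0,0,0,0.5,0,0,0,0,0.5,0,0,-0.01,0,0.5,0,0,-0.02,0,0.5,0,0,-0.02,0,0.5,0,0,-0.02,0,0.5,0,0,-0.01,0,0.5,0,0,-0.01,0,0.6,0,0,0,0,0.6,0,0,0,0,0.6]}}

```text
clock: 10.8
tcp_pos: [0.4674, -0.0483, 0.3349]
eef_rot: [-3.142, -0.001, -0.244]
contact_force: [0.1, 0.1, -0.3]
width: 0.0513
grip_force: 0.0
```

```bash
python3 - <<'E'
from h import *
import cv2
rep(0)
im=env.capture("wrist")[:,:,::-1]
for t,z in(("handle_grip",.109),("keeper_knob",.08),("keeper_hinge",.062)):
    print(t,[(np.round(d["centre"],1).tolist(),round(d["score"],2),np.round(unproj("wrist",d["centre"],z),4).tolist()) for d in env.tip_of("wrist",t)[:2]])
cv2.imwrite("pics/w5.png",im)
print(rel([.5297,-.0385,.318]))
E
```

```text
pos [ 0.4674 -0.0483  0.3349] rot [-3.142e+00 -1.000e-03 -2.440e-01] F [ 0.1  0.1 -0.3] w 0.0513 0.0
r 0.1565220764957122 q -0.01640386114795367 rel [-0.0016  0.0026  0.0899] yaw want -0.2409
handle_grip [([233.7, 130.2], 0.92, [0.53, -0.0376, 0.109])]
keeper_knob [([281.2, 218.7], 0.92, [0.4665, -0.0482, 0.08]), ([250.9, 193.9], 0.59, [0.4876, -0.0332, 0.08])]
keeper_hinge []
[ 0.05830467 -0.02467304  0.01565004]
```

View pics/w5.png

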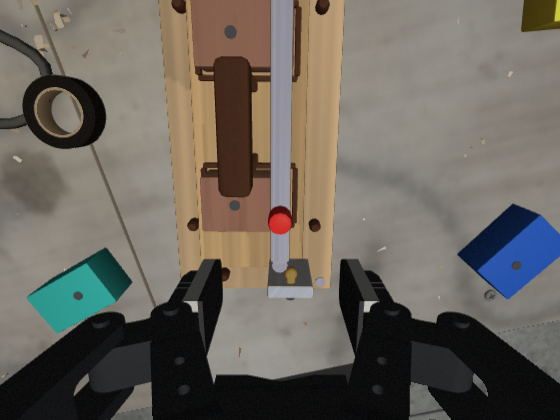

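The keeper bar lies straight from (282,0) to its tip at (279,265) beside the brass catch. The handle's bar is centred at about (234,127) and both blocks sit in their nests. I'm moving over the handle, descending and gripping it.

Call:
{"fn": "play_rows", "kwargs": {"steps": [0.0147,-0.0063,0,0,0.6,0.0147,-0.0063,0,0,0.6,0.0147,-0.0063,0,0,0.6,0.0147,-0.0063,0,0,0.6,0,0,0,0,0.6,0,0,0.02,0,0.6,0,0,0.02,0,0.6,0,0,0.01,0,0.6,0,0,0.01,0,0.6,0,0,0.01,0,0.6,0,0,0.002,0,0.6,0,0,0,0,0.6]}}

```text
clock: 12.0
tcp_pos: [0.5304, -0.0382, 0.2621]
eef_rot: [3.141, 0.001, -0.244]
contact_force: [0.0, 0.1, -0.2]
width: 0.0511
grip_force: 0.0
```

```bash
python3 - <<'E'
from h import *
import cv2
rep(0)
print(rel([.5303,-.038,.263]))
im=env.capture("wrist")[:,:,::-1];cv2.imwrite("pics/w6.png",im)
print(proj("wrist",[.5303,-.038,.119]))
o=env.outline_of("wrist","carry_handle")
for d in o[:2]: print(d["score"],d["centre"],[(r,np.where(d["pixels"][r])[0][[0,-1]].tolist()) for r in (180,200,220,240,260) if d["pixels"][r].any()])
E
```

```text
pos [ 0.5304 -0.0382  0.2621] rot [ 3.141e+00  1.000e-03 -2.440e-01] F [ 0.   0.1 -0.2] w 0.0511 0.0
r 0.10152841154984953 q -0.2736652240090972 rel [-0.0601  0.0276  0.0172] yaw want -0.2409
[-0.00016809 -0.00015478 -0.00085637]
[281.81529019 311.74520753]
0.69 [278.1, 282.2] [(180, [269, 293]), (200, [265, 297]), (220, [256, 307]), (240, [256, 306]), (260, [256, 306])]
```

View pics/w6.png

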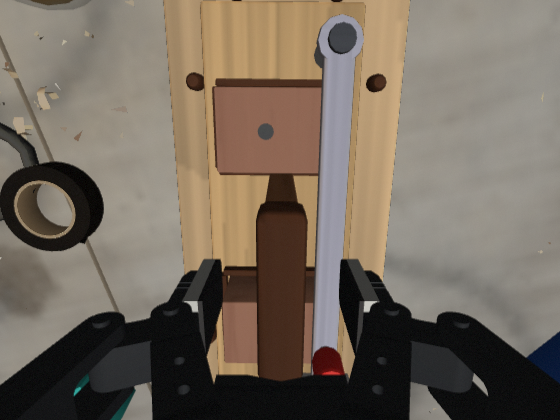

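The handle (256–306) is centred between the fingers, so I grip it and lift.

Call:
{"fn": "play_rows", "kwargs": {"steps": [0,0,0,0,0.5,0,0,0,0,0.4,0,0,0,0,0.3,0,0,0,0,0.2,0,0,0,0,0.1,0,0,0,0,0.1,0,0,0,0,0.1,0,0,0,0,0.1], "grip_force": 80}}

```text
clock: 12.77
tcp_pos: [0.5308, -0.0383, 0.2633]
eef_rot: [-3.142, -0.001, -0.245]
contact_force: [-1.2, -0.7, 5.1]
width: 0.0167
grip_force: 78.6
```

Call:
{"fn": "play_rows", "kwargs": {"steps": [0,0,-0.001,0,0.1,0,0,-0.002,0,0.1,0,0,-0.003,0,0.1,0,0,-0.004,0,0.1,0,0,-0.005,0,0.1,0,0,-0.005,0,0.1,0,0,-0.005,0,0.1,0,0,-0.005,0,0.1,0,0,-0.003,0,0.1,0,0,-0.002,0,0.1,0,0,0,0,0.1]}}

```text
clock: 13.68
tcp_pos: [0.5308, -0.0382, 0.2983]
eef_rot: [-3.141, -0.001, -0.244]
contact_force: [0.5, 0.4, -6.0]
width: 0.0168
grip_force: 78.0
```

Call:
{"fn": "play_rows", "kwargs": {"steps": [0,0,-0.002,0,0.1,0,0,-0.004,0,0.1,0,0,-0.006,0,0.1,0,0,-0.008,0,0.1,0,0,-0.009,0,0.1,0,0,-0.009,0,0.1,0,0,-0.009,0,0.1,0,0,-0.009,0,0.1,0,0,-0.009,0,0.1,0,0,-0.008,0,0.1,0,0,-0.006,0,0.1,0,0,-0.004,0,0.1,0,0,-0.002,0,0.1,0,0,0,0,0.1,0,0,0,0,0.1,0,0,0,0,0.1,0,0,0,0,0.1,0,0,0,0,0.1]}}

```text
clock: 15.18
tcp_pos: [0.5306, -0.0382, 0.3823]
eef_rot: [3.141, 0.001, -0.244]
contact_force: [-0.7, -0.3, -7.7]
width: 0.0171
grip_force: 78.1
```

```bash
python3 - <<'E'
from h import *
import cv2
rep(0)
im=env.capture("wrist")[:,:,::-1];s=env.capture("side")[:,:,::-1]
cv2.imwrite("pics/w7.png",np.hstack([cv2.resize(im,(400,400)),cv2.resize(s[100:280,190:370],(400,400),interpolation=2)]))
E
```

```text
pos [ 0.5306 -0.0382  0.3823] rot [ 3.141e+00  1.000e-03 -2.440e-01] F [-0.7 -0.3 -7.7] w 0.0171 78.1
r 0.1014111612178902 q -0.27471550441275816 rel [-0.0602  0.0277  0.1374] yaw want -0.2409
```

View pics/w7.png

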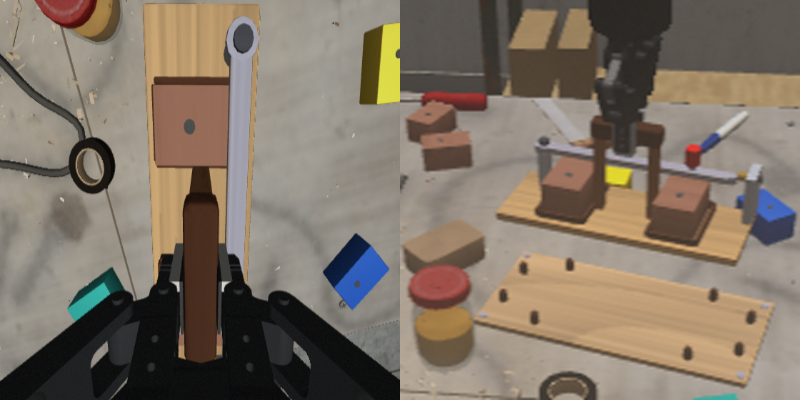

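The carrier hangs level above the empty dock with both blocks in their nests and the keeper shut. The keeper pivot shows at about (340,39) in wrist pixels against (342,38) before the lift, so it has not tilted in the grip. I'm handing it in.

```bash
python3 -c "
from station import env
print(env.job_done())"
```

```text
the job is handed in; nothing more can be done
None
```

I shut the keeper against its stop in the dock, then lifted the carrier 12 cm straight up by its handle and handed it in held still and level at about 15 s, with both blocks in their nests; the hand-in returned no verdict.

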